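# Tap a printing block down onto its parallels in the drill vise

## Task

The copper-faced printing block gripped in the green vise sits too high and slightly cocked above its two loose steel parallels. Push the parallels along the jaws until each sticks out evenly at both ends of the vise, then take the orange-headed tamper and tap the block gently down with it (keep the gripper itself off the block) until it lies level and tight on both parallels, so that they no longer slide. Finally stand the tamper upright, wholly on the round cork mat, and leave the ink tin, oil bottle and wooden type block where they are.

Things in the scene. Friction and masses are not known exactly. Their poses are not given: they have to be found in the camera images.
- vise: Green bench vise, fixed. Origin on the bench under the middle of the jaw opening; y runs along the jaws, x across the 56 mm opening. Bed 35 mm above the bench; bed and jaws 110 mm long; jaws 35 mm thick, tops at 75 mm. Base x -70 to +130 mm; screw's cross handle at x +156 mm, y +-60 mm, 53 mm high. A rib on the bed, 22 mm wide, 8 mm high, parts the parallels' lanes.
- block: Copper-topped wooden block, 56 (x) x 100 (y, along the jaws) x 30 mm, held by the jaws. Origin: centre of underside, z up. Starts 6-10 mm too high and cocked up to 0.07 rad about x, clear of the parallels. Down: underside 55 mm, top 85 mm above the bench. Jaw friction holds it: it moves at about 9 N, 17 N on its middle levels it, 20 N seats it tight; 150 N is too hard a hit.
- parallel_a: Loose steel bar, 150 mm long (y), 10 mm thick (x), 20 mm high, 0.23 kg, on the vise bed along the jaws, its middle line 20 mm to either side of the vise's. Origin: centre of underside. Starts 24-42 mm off centre along the jaws, sticking out far at one end; centred it sticks out 20 mm at each end. Slides freely until the block is seated.
- parallel_b: The other parallel, the same size, in the other lane, sticking out at the opposite end of the vise.
- tamper: Hand tamper standing upright on its flat face: orange nylon head 44 mm in diameter and 40 mm high, above it a round wooden handle 24 mm in diameter up to 116 mm. About 0.35 kg. Origin at the centre of the underside of the head, z up the handle.
- mat: Round cork mat lying on the bench, fixed, 100 mm in diameter, 4 mm thick. Origin at the centre of its underside.
- ink_tin: Bystander: ink tin, 72 mm in diameter, 60 mm high, upright. Origin at the centre of its underside.
- oil_bottle: Bystander: oil bottle, 52 mm in diameter, 120 mm high, upright. Origin at the centre of its underside.
- type_block: Bystander: wooden type block, 50 x 35 x 23 mm, lying on the bench between robot and vise. Origin at the centre of its underside.
Mind the look-alikes: they are no part of the job. What is shaped like the tamper but red is not meant.

How it is judged:
On the way, in this order (a step that is already met when the one before it is completed fails the run):
1. both parallels are centred along the jaws (within 8 mm) while the block is still up (y of parallel_a in the frame of vise between -0.008 and 0.008 m and y of parallel_b in the frame of vise between -0.008 and 0.008 m and z of block in the frame of vise above 0.058 m), for 0.2 s.
2. the block is down level and bears on both parallels (contact force between block and parallel_a above 1.5 N and contact force between block and parallel_b above 1.5 N and angle between block's own z axis and vertical below 0.02 rad and z of block in the frame of vise below 0.0565 m and y of parallel_a in the frame of vise between -0.008 and 0.008 m and y of parallel_b in the frame of vise between -0.008 and 0.008 m), for 0.2 s.
At the end, for the whole second after the job is handed in: The block is down within 1.5 mm of full depth, level within 0.02 rad, and bears on each parallel with more than 1.5 N when nothing else touches it; both parallels are centred along the jaws within 8 mm; the tamper stands upright and still on the mat, its axis within 30 mm of the mat's centre (all of step 2 and horizontal distance between tamper and mat below 0.03 m and angle between tamper's own z axis and vertical below 0.1 rad and z of tamper in the frame of mat between 0.001 and 0.01 m and linear speed of each of tamper, parallel_a, parallel_b below 0.02 m/s).
It fails at once if the gripper or arm presses on the block (more than 2 N) (contact force between any of the fingers, the arm and block above 2 N).
It fails at once if the block is hit hard (more than 150 N) (contact force between tamper and block above 150 N).
It fails at once if a bystander is moved by more than 20 mm or tipped (distance of any of ink_tin, oil_bottle, type_block from where it was at the start of the episode above 0.02 m or angle between any of ink_tin, oil_bottle, type_block's own z axis and vertical above 0.3 rad).
It also fails if it takes over 72 s, if anything falls off the work surface, if the arm or the gripper's body presses on something with over 40 N, if the wrist force passes 120 N, or if a joint passes its speed limit or range.

## Robot

A 7-joint arm with a two-finger parallel gripper is mounted at the origin on the work surface. World frame = base frame: x ahead of the robot, y to its left, z up, the work surface at z = 0. Lengths are in m, angles in rad, forces in N, time in s.
With the tool pointing down it reaches from about 0.4 to 0.85 m from the base axis. Payload 4.5 kg.
Tool frame: the origin (TCP) lies where the fingers leave the gripper's body, on its centre line; the fingertips stand 64 mm ahead of it and the grasp point (between the pads) lies 45 mm ahead of it; z points along the fingers, y is the direction in which the jaws open and shut (so a half turn about z gives the same grasp; the last joint's range is limited). The gripper opens to 88 mm and grips with 3 to 60 N. Pads are 18 mm wide; open, the fingers measure 123 mm over their backs; the gripper's body (75 mm by 187 mm) begins 45 mm behind the grasp point.
Start: joints at [-1.153, 0.689, -0.195, 1.565, 0.157, 0.902, -0.215], TCP at [0.234, 0.58, 0.303] pointing down, gripper open.
Joint ranges: [-3.01, 3.01], [-0.46, 2.08], [-1.47, 1.51], [0.13, 2.56], [-1, 4.14], [0.04, 2.09], [-2.66, 2.66]. Speed limits (rad/s): [2.57, 2.57, 3.14, 3.14, 3.14, 3.14, 3.14].

## Interface

Orientations are given as a unit quaternion [x, y, z, w].
In Python, from plant import monitor, snapshot, workorder, finder gives the robot as it stands.
- The arm moves only by the tool carry_out, never from a script. Its argument "motion" is one flat list of numbers, 6 for each row, row after row: the shift along the tool's x, y, z in cm, then the turn, a rotation vector about the tool's x, y, z in rad. In form: [x, y, z, rx, ry, rz, x, y, z, rx, ry, rz, ...]. A call has 1 to 8 rows; each row shifts and turns the commanded pose from where the row before left it, along the tool's axes as they then stand; what a row does not reach is not made up. A row lasts 1/8 s, in which the tool goes at most 62.5 mm and 10.7 degrees, less where a joint would pass 70% of its speed; a pose out of reach is approached as far as the arm can. A call with a gripper value outside its range is refused whole. "hand" is the finger opening in cm, from 0 to 8.81, set as the call begins (left out, the last holds). The fingers move at their own pace and stop on an object; "grip_force" is the grip in N (left out, the last holds). Time passes only in rows, so rows that do not move let the fingers close. It gives the time, the measured TCP pose, the force and the opening at its end, in the units of the state.
- monitor.get_state(): the state, without advancing time (a new reading comes with each control period).
- snapshot(name): name is "side" or "top"; returns a dict with "frame" (400x640x3 uint8, red, green, blue), "range_z" (400x640 float32, m along the optical axis (not along the pixel's ray), 0 where there is no reading), "fx", "fy", "cx", "cy" (pixels), "rvec" (rotation vector, rad) and "tvec" (3), from world to camera coordinates, as OpenCV has them. Camera axes: x right, y down, z forward; pixel columns grow to the right and rows downward; lengths in m; the calibration is good to about 2 mm. A picture is of the moment at which its call begins.
- workorder.finish_job(): hands the job in, once; it reports no verdict.
Trained networks look in a picture, given as the dict that the camera call returned (one of the last four; its "shot" number tells which), for a name from the list of things; names that differ only in an ending like _2 or _b are one class to them, and where a whole thing is asked for, a point or a joint stands for the part that bears it (a point fixed in the world has none). Each returns a list of dicts, best first, with "p" (0 to 1); they miss things now and then, are a little off and sometimes report something else, mostly with a low value. They report only what shows in the picture. A call takes as long as a camera call. They do not tell look-alikes from the thing itself.
- finder.masks_of(picture, thing): "pixels" (400x640 bool, what is visible of it) and "extent" ([left, top, right, bottom] in pixels, round what is visible of it).
The state is a dict: "clock": time; "q": joint angles; "qd": joint speeds; "joint_torque": joint torques, N m; "tool_pos": TCP position; "eef_rot": TCP orientation; "contact_force": force on the tool from outside, world axes, zero at the start; "moment": the same for the moment, N m; "opening": opening from 0.0 (shut) to 1.0 (fully open).
Only numpy, scipy, OpenCV 4.12 (cv2) and the standard library are available. Lean on these libraries where they do the work, as an engineer would, in place of code of your own. Each camera call takes 0.05 s, during which the arm holds its last target. There are 200 camera calls.

## Working session

There is one attempt and no reset: what is moved stays moved. The work goes in short steps, Python scripts to look and compute and a tool call to move; the robot and the scene stay as the last step left them, time stands still between calls to the robot, and variables do not carry over. Pictures are saved under pics/ and viewed, about 8 in all and at most 12, crops included, and the job is handed in when it is done.

Besides the shell and the picture viewer there is one more tool, called after "Request:" as name(argument=value, ...), one argument or row to a line, values as JSON. carry_out: Moves the arm, as the interface text tells. Its arguments: {"type":"object","properties":{"motion":{"type":"array"},"hand":{"type":"number"},"grip_force":{"type":"number"}},"required":["motion"]}

```bash
ls; mkdir -p pics; cat > h.py <<'E'
import numpy as np, cv2
from scipy.spatial.transform import Rotation as R
from plant import monitor, snapshot, workorder, finder
def cloud(p):
    z=p["range_z"]; v,u=np.mgrid[:400,:640]
    c=np.stack([(u-p["cx"])/p["fx"]*z,(v-p["cy"])/p["fy"]*z,z],-1)
    Rm=R.from_rotvec(np.ravel(p["rvec"])).as_matrix()
    w=(c-np.ravel(p["tvec"]))@Rm
    w[z<=0]=np.nan
    return w
def save(p,name): cv2.imwrite("pics/"+name,p["frame"][:,:,::-1])
E
python3 - <<'E'
from h import *
s=monitor.get_state(); print(s)
for n in ("top","side"):
    p=snapshot(n); save(p,n+"0.png"); np.savez("pics/%s0.npz"%n,**{k:v for k,v in p.items()})
    w=cloud(p)
    for t in ["vise","block","parallel_a","tamper","mat","ink_tin","oil_bottle","type_block"]:
        for d in finder.masks_of(p,t)[:3]:
            q=w[d["pixels"]]; q=q[~np.isnan(q[:,0])]
            print(n,t,round(d["p"],2),d["extent"],np.round(np.median(q,0),3),np.round(np.percentile(q,2,0),3),np.round(np.percentile(q,98,0),3))
E
```

```text
pics
{'clock': 0.0, 'q': array([-1.15319048,  0.68996573, -0.19449127,  1.56635442,  0.15732333,
        0.90252264, -0.21511158]), 'qd': array([-2.70243769e-05,  5.28046989e-04, -1.41421928e-03, -2.92629307e-04,
       -1.18823674e-03,  9.70760224e-04,  7.55861557e-04]), 'joint_torque': array([ 7.34322111e-04, -5.27563906e+01, -1.26655217e+00, -1.53422123e+01,
       -5.27216261e-02,  7.01415076e-03,  1.82414415e-04]), 'tool_pos': array([0.23389063, 0.57901897, 0.30191799]), 'eef_rot': array([ 1.90692278e-01,  9.81649425e-01, -9.24237724e-04, -9.13540039e-05]), 'contact_force': array([-0.53221843, -0.00561604, -0.26244621]), 'moment': array([ 0.03048234, -0.01148928, -0.00789758]), 'opening': 1.0024676996365045}
top vise 0.67 [252.5, 98.3, 325.8, 205.6] [0.603 0.053 0.072] [ 0.505 -0.019 -0.   ] [0.73  0.127 0.095]
top block 0.87 [270.0, 145.5, 317.9, 181.3] [0.574 0.042 0.092] [ 0.541 -0.006  0.083] [0.609 0.09  0.097]
top parallel_a 0.69 [258.9, 183.0, 273.9, 189.6] [0.53  0.113 0.054] [0.52  0.088 0.041] [0.54  0.132 0.058]
top parallel_a 0.23 [269.5, 144.8, 319.4, 183.1] [0.574 
[... 1374 characters left out ...]
[ 0.348 -0.308  0.116]
side tamper 0.82 [321.1, 322.8, 353.1, 398.0] [ 0.37  -0.397  0.041] [ 0.353 -0.409  0.002] [ 0.393 -0.372  0.116]
side tamper 0.79 [328.2, 270.4, 359.6, 330.5] [ 0.411 -0.311  0.056] [ 0.393 -0.324  0.001] [ 0.438 -0.231  0.116]
side mat 0.83 [414.6, 293.9, 475.5, 343.1] [ 0.584 -0.341  0.004] [ 0.54  -0.383  0.002] [ 0.631 -0.293  0.006]
side ink_tin 0.69 [251.8, 140.7, 283.2, 171.3] [0.42  0.283 0.043] [0.389 0.272 0.005] [0.455 0.331 0.061]
side oil_bottle 0.67 [312.2, 115.9, 328.9, 156.2] [0.578 0.296 0.057] [0.558 0.286 0.002] [0.605 0.323 0.12 ]
side type_block 0.66 [296.9, 227.4, 317.0, 248.4] [ 0.423 -0.088  0.021] [ 0.4   -0.105  0.   ] [ 0.453 -0.051  0.024]
```

```bash
python3 - <<'E'
from h import *
a=cv2.imread("pics/side0.png"); b=cv2.imread("pics/top0.png")
cv2.imwrite("pics/c1.png",np.vstack([np.hstack([cv2.resize(a[255:400,265:365],(400,580)),cv2.resize(b[220:290,420:490],(400,580))])])[:580])
E
```

```text
(no output)
```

View pics/top0.png

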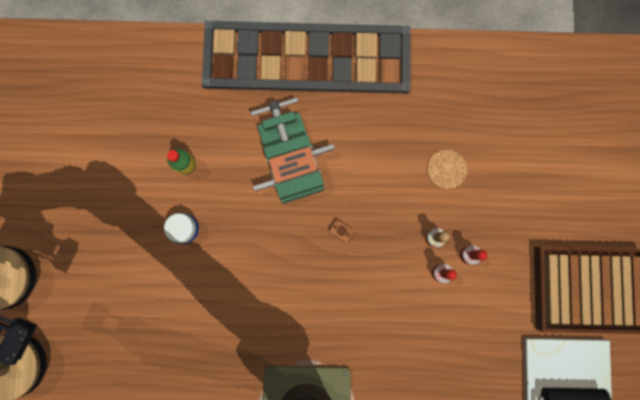

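View pics/c1.png

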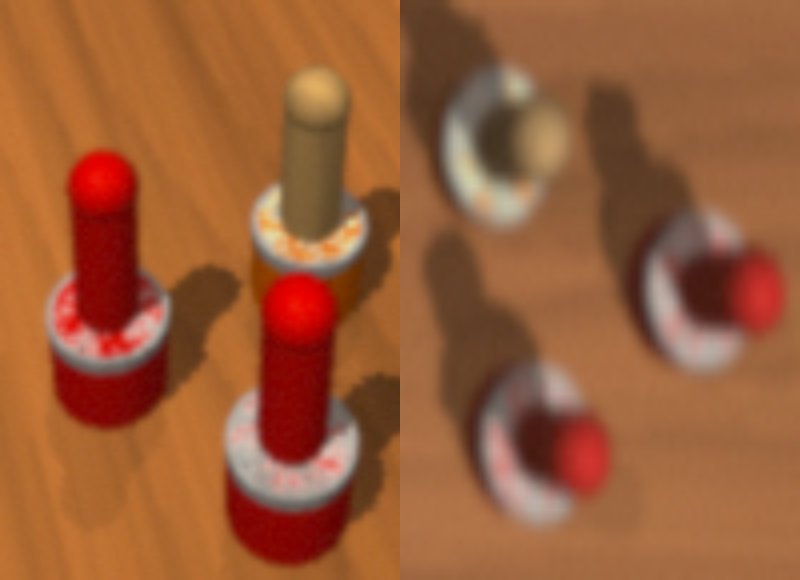

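Candidates at the tamper: top-view (438,237) orange/wood, (474,255) red and (445,273) red. The crop shows that only the one at (438,237) has an orange head and a wooden handle, so that is the tamper. Next I'll measure the vise, the parallels and the tamper.

```bash
cat > meas.py <<'E'
from h import *
def rect(xy):
    r=cv2.minAreaRect((xy*1000).astype(np.float32)); return r
def meas(n,p):
    w=cloud(p); f=p["frame"].astype(int)
    P=w.reshape(-1,3); F=f.reshape(-1,3)
    near=(abs(P[:,0]-.58)<.16)&(abs(P[:,1]-.045)<.16)
    green=(F[:,1]>F[:,0]*1.25)
    j=P[near&green&(abs(P[:,2]-.075)<.004)]
    print(n,"jaw tops",len(j),rect(j[:,:2]))
    cop=(F[:,0]>F[:,1]*1.25)&(P[:,2]>.08)&near
    b=P[cop]; print(n,"block top",len(b),rect(b[:,:2]),np.linalg.lstsq(np.c_[b[:,:2]-b[:,:2].mean(0),np.ones(len(b))],b[:,2],rcond=None)[0])
    k=near&(abs(P[:,2]-.055)<.005)&~green&(F.max(1)-F.min(1)<40)
    q=P[k]
    for s in (1,-1):
        m=q[(s*(q[:,1]-.045)>.045)]
        if len(m)>5: print(n,"par",s,len(m),rect(m[:,:2]),np.round(np.percentile(m,[1,99],axis=0),3).tolist())
    for z0,z1 in ((.1,.13),(.03,.043)):
        h=P[(abs(P[:,0]-.415)<.035)&(abs(P[:,1]+.31)<.035)&(P[:,2]>z0)&(P[:,2]<z1)]
        print(n,"tamper",z0,len(h),np.round(h.min(0),3),np.round(h.max(0),3),rect(h[:,:2])[:2] if len(h) else 0)
    m=P[(abs(P[:,0]-.588)<.06)&(abs(P[:,1]+.338)<.06)&(abs(P[:,2]-.004)<.0015)]
    print(n,"mat",len(m),cv2.minEnclosingCircle((m[:,:2]*1000).astype(np.float32)))
E
python3 - <<'E'
from meas import *
for n in("top","side"): meas(n,dict(np.load("pics/%s0.npz"%n)))
E
```

```text
top jaw tops 1058 ((603.8046264648438, 53.181365966796875), (186.95571899414062, 105.70478820800781), 19.09669303894043)
top block top 903 ((575.2412109375, 42.304283142089844), (56.924949645996094, 99.966064453125), 18.90110206604004) [0.01600933 0.000363   0.09181126]
top par 1 193 ((624.0172729492188, 113.6070327758789), (206.22193908691406, 58.401676177978516), 4.301828384399414) [[0.52, 0.09, 0.05], [0.724, 0.148, 0.06]]
top par -1 95 ((581.6222534179688, -33.98706817626953), (91.93346405029297, 51.90461730957031), 12.724640846252441) [[0.603, -0.05, 0.05], [0.63, -0.0, 0.06]]
top tamper 0.1 98 [ 0.405 -0.313  0.1  ] [ 0.428 -0.292  0.12 ] ((416.22247314453125, -302.6937255859375), (22.615280151367188, 21.729454040527344))
top tamper 0.03 153 [ 0.395 -0.324  0.03 ] [ 0.438 -0.281  0.043] ((415.7039489746094, -301.4036865234375), (43.7938232421875, 39.10822296142578))
top mat 677 ((587.6090087890625, -340.10595703125), 82.98291015625)
side jaw tops 466 ((572.9849243164062, 40.97864532470703), (125.91205596923828, 109.38700866699219), 18.02842903137207)
side block top 635 ((573.3989868164062, 42.34257507324219), (57.920936584472656, 102.20065307617188), 19.161026000976562) [0.06304372 0.04420162 0.09064935]
side par 1 70 ((616.6025390625, 113.48739624023438), (197.543212890625, 49.17757034301758), 3.6008148193359375) [[0.518, 0.095, 0.05], [0.714, 0.143, 0.059]]
side par -1 110 ((601.5352783203125, -17.399978637695312), (45.57694625854492, 76.21321868896484), 65.54393005371094) [[0.559, -0.051, 0.05], [0.628, -0.001, 0.059]]
side tamper 0.1 230 [ 0.402 -0.316  0.1  ] [ 0.425 -0.295  0.118] ((413.0394592285156, -305.76507568359375), (19.286701202392578, 23.480499267578125))
side tamper 0.03 390 [ 0.392 -0.325  0.03 ] [ 0.436 -0.281  0.043] ((413.0259094238281, -305.5975646972656), (40.5465087890625, 43.91511535644531))
side mat 2049 ((594.3422241210938, -343.0234680175781), 66.3585433959961)
```

```bash
python3 - <<'E'
import cv2,numpy as np
a=cv2.imread("pics/side0.png"); b=cv2.imread("pics/top0.png")
cv2.imwrite("pics/c2.png",np.hstack([cv2.resize(a[150:225,310:420],None,fx=3.6,fy=3.6,interpolation=2),cv2.resize(b[130:205,245:335],None,fx=3.6,fy=3.6,interpolation=2)]))
E
```

```text
(no output)
```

View pics/c2.png

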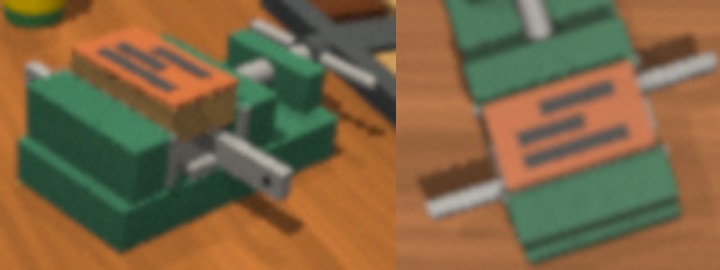

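```bash
cat > par.py <<'E'
from h import *
C=np.array([.574,.0418]); TH=np.radians(18.8)
X=np.array([np.cos(TH),np.sin(TH)]); Y=np.array([-X[1],X[0]])
def W(x,y): return C+x*X+y*Y
def par(n,p):
    P=cloud(p).reshape(-1,3); v=np.c_[(P[:,:2]-C)@X,(P[:,:2]-C)@Y,P[:,2]]
    for s in(1,-1):
        k=v[(s*v[:,1]>.058)&(s*v[:,1]<.16)&(abs(v[:,0])<.033)&(abs(v[:,2]-.055)<.0025)]
        for l in (-1,1):
            q=k[k[:,0]*l>.004]
            if len(q)>4: print(n,"end",s,"lane",l,len(q),"xmed",np.median(q[:,0]).round(4),"y max", np.sort(s*q[:,1])[-5:].round(4))
    b=v[(abs(v[:,0])<.022)&(abs(v[:,1])<.045)&(v[:,2]>.078)&(v[:,2]<.11)]
    if len(b)>100: print(n,"block z fit",np.linalg.lstsq(np.c_[b[:,:2],np.ones(len(b))],b[:,2],rcond=None)[0].round(4))
E
python3 - <<'E'
from par import *
for n in("top","side"): par(n,dict(np.load("pics/%s0.npz"%n)))
e=W(-.02,.15);f=W(.02,-.15); print(e,f, "yaw now",R.from_quat(monitor.get_state()["eef_rot"]).as_matrix().round(4))
E
```

```text
top end 1 lane -1 58 xmed -0.0184 y max [0.1012 0.102  0.1025 0.1034 0.1034]
top end -1 lane 1 62 xmed 0.021 y max [0.1032 0.1032 0.1039 0.1039 0.1054]
top block z fit [-0.0042 -0.005   0.0922]
side end 1 lane -1 20 xmed -0.02 y max [0.1021 0.1029 0.1049 0.105  0.1052]
side end -1 lane 1 65 xmed 0.0175 y max [0.1035 0.1037 0.1038 0.1038 0.1049]
side block z fit [-0.0061 -0.0064  0.093 ]
[0.50672716 0.17735208] [ 0.64127284 -0.09375208] yaw now [[-9.273e-01  3.744e-01 -0.000e+00]
 [ 3.744e-01  9.273e-01  1.000e-04]
 [ 0.000e+00  1.000e-04 -1.000e+00]]
```

Request:
carry_out(
  motion=[-5.1,-3.5,0,0,0,0,-5.1,-3.5,0,0,0,0,-5.1,-3.5,0,0,0,0,-5.1,-3.5,0,0,0,0,-5.1,-3.5,0,0,0,0,-5.1,-3.5,0,0,0,0,-5.1,-3.5,0,0,0,0,-5.1,-3.5,0,0,0,0],
  hand=0,
  grip_force=20,
)

```text
clock: 1.9
tool_pos: [0.5086, 0.1655, 0.303]
eef_rot: [0.191, 0.982, 0.0, 0.0]
contact_force: [1.2, 1.0, 0.3]
opening: 0.113
```

Request:
carry_out(
  motion=[0,0,0,0,0,0.172,0,0,0,0,0,0.172,0,0,0,0,0,0.172,0,0,0,0,0,0.172,0,0,0,0,0,0.171],
)

```text
clock: 2.52
tool_pos: [0.5075, 0.1672, 0.3029]
eef_rot: [0.584, 0.811, 0.0, 0.0]
contact_force: [0.7, 0.5, 0.1]
opening: 0.003
```

```bash
cat > go.py <<'E'
from par import *
import sys
def go(pos,yawdeg=None):
    "shift in tool axes (cm), to a world TCP position; tool x yaw and turn left to yawdeg"
    s=monitor.get_state(); r=R.from_quat(s["eef_rot"]); M=r.as_matrix()
    print("t",round(s["clock"],2),"tcp",s["tool_pos"].round(4),"F",s["contact_force"].round(1),"open",round(s["opening"]*8.8,2))
    v=(s["tool_pos"][:2]-C); print("vise frame",(v@X).round(4),(v@Y).round(4),"tool z",M[:,2].round(3),"yaw x",np.degrees(np.arctan2(M[1,0],M[0,0])).round(2))
    print("shift cm",(r.inv().apply(np.array(pos)-s["tool_pos"])*100).round(2))
E
python3 -c "
from go import *
go([*W(-.02,.13),.108])"
```

```text
t 2.52 tcp [0.5075 0.1672 0.3029] F [0.7 0.5 0.1] open 0.02
vise frame -0.0225 0.1402 tool z [ 0.  0. -1.] yaw x 108.47
shift cm [-1.02  0.25 19.49]
```

Request:
carry_out(
  motion=[0,0.25,5,0,0,0.0,0,0,5,0,0,0,0,0,5,0,0,0,-0.5,0,3,0,0,0,-0.5,0,1.5,0,0,0,0,0,0,0,0,0],
)

```text
clock: 3.28
tool_pos: [0.5132, 0.1579, 0.1074]
eef_rot: [0.583, 0.813, -0.0, -0.0]
contact_force: [0.6, 0.2, -0.0]
opening: 0.005
```

Request:
carry_out(
  motion=[-0.8,0,0,0,0,0,-0.8,0,0,0,0,0,-0.6,0,0,0,0,0,-0.6,0,0,0,0,0,-0.6,0,0,0,0,0,-0.6,0,0,0,0,0,-0.4,0,0,0,0,0,0,0,0,0,0,0],
)

```text
clock: 4.28
tool_pos: [0.5275, 0.1159, 0.1076]
eef_rot: [0.583, 0.813, -0.0, 0.0]
contact_force: [-0.0, 0.4, -0.3]
opening: 0.004
```

```bash
python3 -c "
from go import *
go([*W(-.02,.084),.108])
for n in ('top','side'): par(n,snapshot(n))"
```

```text
t 4.28 tcp [0.5275 0.1159 0.1076] F [-0.   0.4 -0.3] open 0.03
vise frame -0.0202 0.0851 tool z [ 0.    -0.001 -1.   ] yaw x 108.73
shift cm [-0.11  0.02 -0.04]
top end -1 lane -1 24 xmed -0.0177 y max [0.0716 0.0725 0.0731 0.0733 0.0747]
top end -1 lane 1 63 xmed 0.022 y max [0.103  0.1033 0.1038 0.1045 0.1055]
top block z fit [-0.0011  0.0002  0.0924]
side end -1 lane -1 26 xmed -0.0213 y max [0.0729 0.073  0.0741 0.0745 0.0745]
side end -1 lane 1 62 xmed 0.0183 y max [0.1023 0.1032 0.1036 0.1037 0.1049]
side block z fit [-0.0033 -0.0045  0.093 ]
```

Request:
carry_out(
  motion=[1.5,0,0,0,0,0,0,0,-5,0,0,0,0,0,-4,0,0,0,-5.5,1,0,0,0,0,-6,1,0,0,0,0,-6,1,0,0,0,0,-5.5,1,0,0,0,0,0,0,2,0,0,0],
)

```text
clock: 5.38
tool_pos: [0.6367, -0.0799, 0.1785]
eef_rot: [0.585, 0.811, -0.0, 0.003]
contact_force: [-0.4, 0.2, -0.2]
opening: 0.004
```

```bash
python3 -c "
from go import *
go([*W(.02,-.13),.108])"
```

```text
t 5.38 tcp [ 0.6367 -0.0799  0.1785] F [-0.4  0.2 -0.2] open 0.04
vise frame 0.0201 -0.1354 tool z [ 0.005 -0.005 -1.   ] yaw x 108.34
shift cm [ 0.58 -0.04  7.05]
```

Request:
carry_out(
  motion=[0,0,4,0,0,0,0,0,3,0,0,0,0,0,0,0,0,0],
)

```text
clock: 5.75
tool_pos: [0.6324, -0.0725, 0.1053]
eef_rot: [0.582, 0.813, -0.001, -0.003]
contact_force: [0.7, 1.1, 0.8]
opening: 0.006
```

Request:
carry_out(
  motion=[0.9,0,0,0,0,0,0.9,0,0,0,0,0,0.7,0,0,0,0,0,0.6,0,0,0,0,0,0.6,0,0,0,0,0,0.6,0,0,0,0,0,0.6,0,0,0,0,0,0,0,0,0,0,0],
)

```text
clock: 6.75
tool_pos: [0.6181, -0.026, 0.1074]
eef_rot: [0.582, 0.813, 0.0, -0.001]
contact_force: [0.3, -0.4, 0.7]
opening: 0.01
```

```bash
python3 -c "
from go import *
go([*W(.02,-.084),.108])
for n in ('top','side'): par(n,snapshot(n))"
```

```text
t 6.75 tcp [ 0.6181 -0.026   0.1074] F [ 0.3 -0.4  0.7] open 0.08
vise frame 0.0199 -0.0784 tool z [-0.001  0.001 -1.   ] yaw x 108.86
shift cm [-0.56  0.01 -0.06]
top end 1 lane -1 24 xmed -0.0197 y max [0.0721 0.0726 0.0733 0.074  0.0742]
top end 1 lane 1 26 xmed 0.0214 y max [0.075  0.0764 0.0767 0.078  0.079 ]
side end -1 lane -1 24 xmed -0.0201 y max [0.0716 0.0718 0.0731 0.0739 0.0743]
side end -1 lane 1 25 xmed 0.0059 y max [0.0886 0.0886 0.089  0.0891 0.0897]
```

Request:
carry_out(
  motion=[-1.5,0,0,0,0,0,0,0,-5,0,0,0,0,0,-4,0,0,0,5.5,0,0,0,0,0,5.7,0,0,0,0,0,5.0,0,0,0,0,0,4.0,0,0,0,0,0,0,0,0,0,0,0],
)

```text
clock: 7.85
tool_pos: [0.5572, 0.1535, 0.1975]
eef_rot: [0.58, 0.815, 0.001, -0.001]
contact_force: [0.1, -0.1, -1.1]
opening: 0.011
```

```bash
python3 -c "
from go import *
go([*W(.02,.1),.108])
for n in ('top','side'): par(n,snapshot(n))"
```

```text
t 7.85 tcp [0.5572 0.1535 0.1975] F [ 0.1 -0.1 -1.1] open 0.09
vise frame 0.02 0.1111 tool z [-0.002  0.003 -1.   ] yaw x 109.16
shift cm [-1.14 -0.01  8.95]
top end 1 lane -1 26 xmed -0.0193 y max [0.0704 0.0712 0.0718 0.072  0.0733]
top end 1 lane 1 27 xmed 0.0219 y max [0.0751 0.0758 0.0767 0.0774 0.0789]
top end -1 lane -1 23 xmed -0.0184 y max [0.0722 0.0731 0.0732 0.0738 0.0748]
top end -1 lane 1 17 xmed 0.0205 y max [0.0668 0.0675 0.0682 0.069  0.0698]
top block z fit [ 0.0161 -0.0041  0.0925]
side end -1 lane -1 21 xmed -0.0217 y max [0.072  0.0722 0.0727 0.073  0.0744]
side end -1 lane 1 13 xmed 0.017 y max [0.0674 0.0674 0.068  0.0693 0.0695]
side block z fit [-0.0043 -0.0059  0.0929]
```

Request:
carry_out(
  motion=[0,0,4,0,0,0,0,0,4.9,0,0,0,0,0,0,0,0,0,-0.7,0,0,0,0,0,-0.7,0,0,0,0,0,-0.5,0,0,0,0,0,-0.5,0,0,0,0,0,0,0,0,0,0,0],
)

```text
clock: 8.95
tool_pos: [0.5666, 0.1269, 0.1092]
eef_rot: [0.582, 0.813, 0.001, 0.0]
contact_force: [0.1, 2.1, 1.1]
opening: 0.0
```

```bash
python3 -c "
from go import *
go([*W(.02,.085),.108])
for n in ('top','side'): par(n,snapshot(n))"
```

```text
t 8.95 tcp [0.5666 0.1269 0.1092] F [0.1 2.1 1.1] open 0.0
vise frame 0.0204 0.0829 tool z [ 0.001  0.001 -1.   ] yaw x 108.79
shift cm [ 0.21 -0.04  0.12]
top end 1 lane -1 7 xmed -0.0218 y max [0.0718 0.0727 0.0733 0.0742 0.0742]
top end -1 lane -1 25 xmed -0.0188 y max [0.0718 0.0723 0.0733 0.074  0.0747]
top end -1 lane 1 28 xmed 0.0204 y max [0.0743 0.0749 0.0758 0.076  0.0766]
top block z fit [-0.0069 -0.0093  0.0923]
side end -1 lane -1 26 xmed -0.0206 y max [0.0728 0.0734 0.0737 0.0738 0.0751]
side end -1 lane 1 25 xmed 0.0192 y max [0.0743 0.0746 0.0765 0.0768 0.0769]
side block z fit [-0.0039 -0.0059  0.0929]
```

Request:
carry_out(
  motion=[1.5,0,0,0,0,0,0,0,-5.5,0,0,0,0,0,-5.5,0,0,0,-3,-2,-2,0,0,0,-4.6,-3.5,0,0,0,0,-4.6,-3.5,0,0,0,0,-4.6,-3.5,0,0,0,0,-4.6,-3.5,0,0,0,0],
  hand=5,
)

```text
clock: 10.05
tool_pos: [0.4778, -0.1139, 0.2385]
eef_rot: [0.582, 0.813, -0.0, -0.0]
contact_force: [0.8, -1.5, -0.2]
opening: 0.569
```

Request:
carry_out(
  motion=[-4.6,-3.5,0,0,0,0,-4.6,-3.5,0,0,0,0,-3.5,-2.7,0,0,0,0,-2,-1.5,0,0,0,0,0,0,0,0,0,0],
)

```text
clock: 10.68
tool_pos: [0.419, -0.2896, 0.2383]
eef_rot: [0.584, 0.812, -0.001, -0.0]
contact_force: [0.1, -0.5, -0.4]
opening: 0.564
```

```bash
python3 -c "
from go import *
go([.415,-.303,.13])"
```

```text
t 10.68 tcp [ 0.419  -0.2896  0.2383] F [ 0.1 -0.5 -0.4] open 4.96
vise frame -0.2536 -0.2638 tool z [-0.001 -0.    -1.   ] yaw x 108.57
shift cm [-1.14 -0.79 10.83]
```

Request:
carry_out(
  motion=[-1.14,-0.8,0,0,0,0,0,0,0,0,0,0,0,0,3,0,0,0,0,0,3,0,0,0,0,0,3,0,0,0,0,0,1.8,0,0,0,0,0,0,0,0,0],
)

```text
clock: 11.55
tool_pos: [0.4161, -0.3003, 0.1297]
eef_rot: [0.581, 0.814, 0.0, -0.001]
contact_force: [-0.6, 0.4, 0.1]
opening: 0.568
```

```bash
python3 -c "
from go import *
go([.415,-.303,.13])
a=snapshot('side')['frame'][240:400,260:420]
b=snapshot('top')['frame'][210:300,400:510]
cv2.imwrite('pics/c3.png',np.hstack([cv2.resize(a,(400,400)),cv2.resize(b,(400,400))])[:,:,::-1])"
```

```text
t 11.55 tcp [ 0.4161 -0.3003  0.1297] F [-0.6  0.4  0.1] open 5.0
vise frame -0.2597 -0.273 tool z [-0.002  0.002 -1.   ] yaw x 108.89
shift cm [-0.22 -0.19 -0.03]
```

View pics/c3.png

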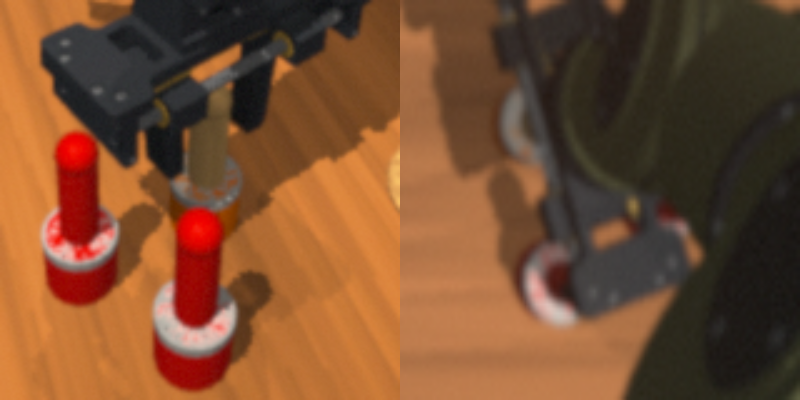

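The side crop shows the wooden handle at (210,140), between the fingers at (165,140) and (250,100). The red look-alikes are clear of them. I'm closing the gripper now.

Request:
carry_out(
  motion=[-0.2,-0.15,0,0,0,0,0,0,0,0,0,0,0,0,0,0,0,0,0,0,0,0,0,0,0,0,0,0,0,0],
  hand=0,
  grip_force=55,
)

```text
clock: 12.28
tool_pos: [0.4159, -0.3042, 0.1311]
eef_rot: [0.582, 0.813, 0.0, 0.001]
contact_force: [0.3, 0.5, 5.7]
opening: 0.257
```

Request:
carry_out(
  motion=[0,0,0,0,0,0,0,0,-3,0,0,0,0,0,-5,0,0,0,0,0,-6,0,0,0,0,0,0,0,0,0],
)

```text
clock: 12.9
tool_pos: [0.4167, -0.305, 0.2739]
eef_rot: [0.582, 0.813, 0.0, 0.004]
contact_force: [0.9, 0.5, -4.7]
opening: 0.258
```

```bash
python3 -c "
from go import *
go([*W(0,0),.27])"
```

```text
t 12.9 tcp [ 0.4167 -0.305   0.2739] F [ 0.9  0.5 -4.7] open 2.27
vise frame -0.2607 -0.2776 tool z [ 0.006 -0.004 -1.   ] yaw x 108.76
shift cm [27.78 26.05  0.35]
```

Request:
carry_out(
  motion=[2.8,2.6,0,0,0,0,4,3.75,0,0,0,0,4,3.75,0,0,0,0,4.2,3.95,0,0,0,0,4.2,3.95,0,0,0,0,4,3.75,0,0,0,0,3,2.8,0,0,0,0,1.6,1.5,0,0,0,0],
)

```text
clock: 13.9
tool_pos: [0.5718, 0.0456, 0.2685]
eef_rot: [0.581, 0.814, -0.001, -0.002]
contact_force: [0.5, -1.6, -3.9]
opening: 0.254
```

```bash
python3 -c "
from go import *
go([*W(0,0),.235])
p=snapshot('side'); w=cloud(p); 
a=p['frame'][90:240,280:430]; cv2.imwrite('pics/c4.png',cv2.resize(a,(600,600))[:,:,::-1])
F=p['frame'].astype(int); P=w.reshape(-1,3); F=F.reshape(-1,3)
k=(abs(P[:,:2]-C).max(1)<.035)&(P[:,2]>.1)&(P[:,2]<.2)
for lo in np.arange(.1,.2,.01):
    q=P[k&(P[:,2]>=lo)&(P[:,2]<lo+.01)]
    if len(q)>5: print(lo.round(3),len(q),q.min(0).round(3),q.max(0).round(3))
"
```

```text
t 13.9 tcp [0.5718 0.0456 0.2685] F [ 0.5 -1.6 -3.9] open 2.24
vise frame -0.0009 0.0043 tool z [-0.004  0.    -1.   ] yaw x 108.98
shift cm [-0.43  0.1   3.35]
0.13 9 [0.548 0.025 0.138] [0.581 0.049 0.14 ]
0.14 83 [0.548 0.023 0.14 ] [0.589 0.053 0.15 ]
0.15 82 [0.548 0.023 0.15 ] [0.588 0.053 0.16 ]
0.16 83 [0.547 0.023 0.16 ] [0.586 0.055 0.17 ]
0.17 136 [0.547 0.023 0.17 ] [0.591 0.067 0.18 ]
0.18 43 [0.558 0.033 0.181] [0.577 0.051 0.19 ]
0.19 49 [0.558 0.032 0.19 ] [0.581 0.047 0.2  ]
```

View pics/c4.png

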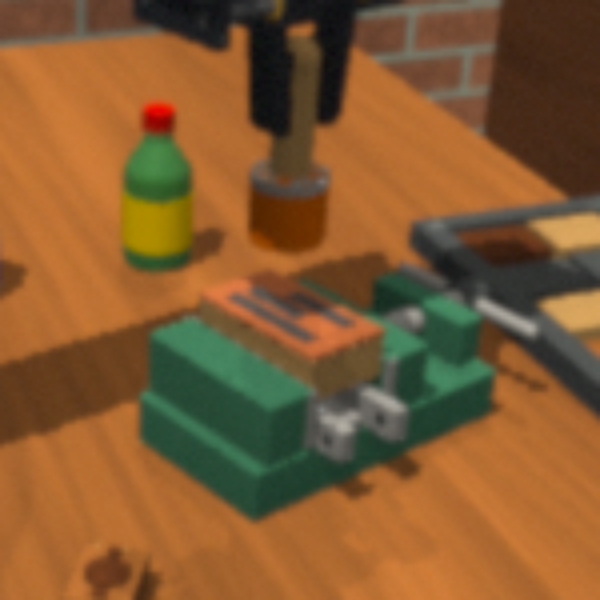

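Request:
carry_out(
  motion=[-0.4,0.1,1.5,0,0,0,0,0,1.5,0,0,0,0,0,0.8,0,0,0,0,0,0,0,0,0,0,0,0,0,0,0],
)

```text
clock: 14.58
tool_pos: [0.5749, 0.0394, 0.233]
eef_rot: [0.582, 0.813, 0.0, 0.0]
contact_force: [-0.5, -0.0, -3.2]
opening: 0.255
```

Request:
carry_out(
  motion=[0,0,0.15,0,0,0,0,0,0.15,0,0,0,0,0,0.15,0,0,0,0,0,0.15,0,0,0,0,0,0,0,0,0],
)

```text
clock: 15.2
tool_pos: [0.5746, 0.0396, 0.2266]
eef_rot: [0.582, 0.813, -0.0, -0.0]
contact_force: [0.9, 0.2, -3.0]
opening: 0.254
```

Request:
carry_out(
  motion=[0,0,0.15,0,0,0,0,0,0.15,0,0,0,0,0,0.1,0,0,0,0,0,0,0,0,0],
)

```text
clock: 15.7
tool_pos: [0.5748, 0.0398, 0.2231]
eef_rot: [0.582, 0.813, 0.0, 0.0]
contact_force: [-0.2, 1.8, 2.3]
opening: 0.252
```

Request:
carry_out(
  motion=[0,0,0.1,0,0,0,0,0,0.1,0,0,0,0,0,0,0,0,0],
)

```text
clock: 16.08
tool_pos: [0.5748, 0.0397, 0.2207]
eef_rot: [0.582, 0.813, 0.0, 0.0]
contact_force: [-0.9, 0.5, 2.3]
opening: 0.254
```

Request:
carry_out(
  motion=[0,0,0.1,0,0,0,0,0,0.1,0,0,0,0,0,0.1,0,0,0,0,0,0,0,0,0],
)

```text
clock: 16.58
tool_pos: [0.5748, 0.0396, 0.2176]
eef_rot: [0.582, 0.813, 0.0, 0.0]
contact_force: [0.7, 0.0, 1.7]
opening: 0.256
```

Request:
carry_out(
  motion=[0,0,0.1,0,0,0,0,0,0.1,0,0,0,0,0,0.1,0,0,0,0,0,0,0,0,0],
)

```text
clock: 17.08
tool_pos: [0.575, 0.0396, 0.216]
eef_rot: [0.582, 0.813, 0.0, 0.001]
contact_force: [-3.3, -0.3, 12.7]
opening: 0.255
```

```bash
python3 -c "
from go import *
go([*W(0,0),.215])
p=snapshot('side'); par('side',p)
P=cloud(p).reshape(-1,3); v=np.c_[(P[:,:2]-C)@X,(P[:,:2]-C)@Y,P[:,2]]
for a,b in((-.048,-.028),(.028,.048)):
    q=v[(abs(v[:,0])<.022)&(v[:,1]>a)&(v[:,1]<b)&(v[:,2]>.07)&(v[:,2]<.1)]; print(len(q),np.median(q,0).round(4))
a=p['frame'][90:240,280:430]; cv2.imwrite('pics/c5.png',cv2.resize(a,(600,600))[:,:,::-1])"
```

```text
t 17.07 tcp [0.575  0.0396 0.216 ] F [-3.3 -0.3 12.7] open 2.25
vise frame 0.0002 -0.0024 tool z [ 0.001  0.    -1.   ] yaw x 108.79
shift cm [ 0.24 -0.02  0.1 ]
side end -1 lane -1 24 xmed -0.0205 y max [0.073  0.0737 0.0741 0.0742 0.0748]
side end -1 lane 1 25 xmed 0.0187 y max [0.075  0.0752 0.0757 0.0759 0.0766]
side block z fit [-0.1682 -0.05    0.0897]
110 [ 0.0012 -0.0408  0.0853]
41 [-0.006   0.0407  0.0853]
```

View pics/c5.png

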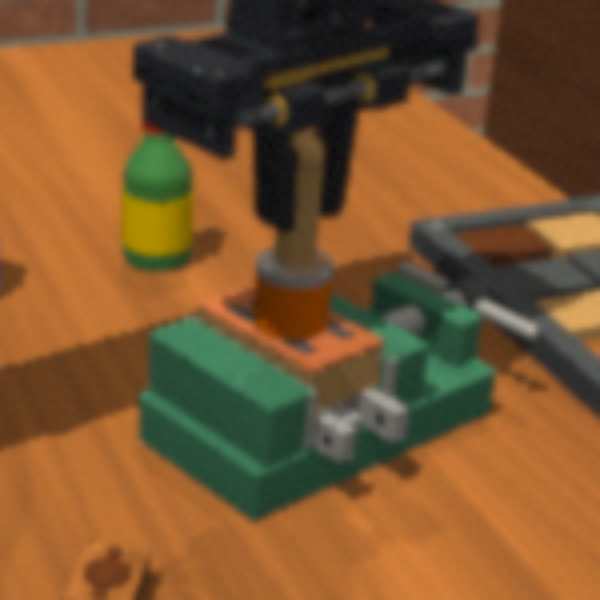

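The block is down: both ends read a top height of 85.3 mm, against 85 mm for full depth. Now I'll press harder to seat it.

Request:
carry_out(
  motion=[0,0,0.1,0,0,0,0,0,0,0,0,0,0,0,0,0,0,0],
)

```text
clock: 17.5
tool_pos: [0.575, 0.0395, 0.216]
eef_rot: [0.582, 0.813, 0.001, 0.001]
contact_force: [-4.0, -0.3, 20.1]
opening: 0.261
```

Request:
carry_out(
  motion=[0,0,0.1,0,0,0,0,0,0,0,0,0,0,0,0,0,0,0],
)

```text
clock: 17.88
tool_pos: [0.5751, 0.0396, 0.2159]
eef_rot: [0.582, 0.813, 0.001, 0.001]
contact_force: [-6.9, -0.2, 26.5]
opening: 0.256
```

Request:
carry_out(
  motion=[0,0,0.15,0,0,0,0,0,0,0,0,0,0,0,0,0,0,0,0,0,0,0,0,0],
)

```text
clock: 18.38
tool_pos: [0.5751, 0.0396, 0.2158]
eef_rot: [0.582, 0.813, 0.001, 0.001]
contact_force: [-9.8, 0.4, 38.5]
opening: 0.255
```

Request:
carry_out(
  motion=[0,0,-0.3,0,0,0,0,0,-0.5,0,0,0,0,0,-1.5,0,0,0,0,0,-3,0,0,0,0,0,-2,0,0,0,0,0,0,0,0,0],
)

```text
clock: 19.12
tool_pos: [0.5755, 0.0395, 0.2856]
eef_rot: [0.582, 0.813, 0.001, 0.001]
contact_force: [-1.5, -0.3, -3.8]
opening: 0.257
```

```bash
python3 -c "
from go import *
go([.588,-.339,.27])
for n in ('side','top'):
    p=snapshot(n); par(n,p)
P=cloud(p).reshape(-1,3); m=P[(np.hypot(P[:,0]-.588,P[:,1]+.339)<.075)]
F=p['frame'].reshape(-1,3).astype(int)
for n in ('side','top'):
    p=snapshot(n); w=cloud(p); d=finder.masks_of(p,'mat')[0]
    u8=d['pixels'].astype(np.uint8); e=cv2.erode(u8,np.ones((2,2)))
    q=w[d['pixels']]; q=q[abs(q[:,2]-.004)<.003]; print(n,d['p'],cv2.fitEllipse((cv2.convexHull((q[:,:2]*1000).astype(np.float32)))), (q.min(0)+q.max(0))/2)
"
```

```text
t 19.12 tcp [0.5755 0.0395 0.2856] F [-1.5 -0.3 -3.8] open 2.27
vise frame 0.0007 -0.0027 tool z [ 0.003  0.    -1.   ] yaw x 108.77
shift cm [-36.24 -11.01   1.55]
side end -1 lane -1 26 xmed -0.0228 y max [0.0729 0.073  0.0733 0.0734 0.0747]
side end -1 lane 1 26 xmed 0.0186 y max [0.0734 0.0761 0.0765 0.0766 0.0767]
side block z fit [-0.0046 -0.0013  0.0856]
side 0.69 ((657.4302978515625, 131.87071228027344), (218.32652282714844, 412.78521728515625), 134.15460205078125) [0.59984768 0.10897578 0.00406964]
top 0.66 ((588.9725952148438, -337.49798583984375), (97.81497955322266, 98.314453125), 99.9006118774414) [ 0.58872425 -0.33745885  0.00401513]
```

Request:
carry_out(
  motion=[-3,-0.9,0,0,0,0,-5,-1.5,0,0,0,0,-5.5,-1.7,0,0,0,0,-5.7,-1.7,0,0,0,0,-5.7,-1.7,0,0,0,0,-5,-1.5,0,0,0,0,-4,-1.2,0,0,0,0,-2,-0.7,0,0,0,0],
)

```text
clock: 20.42
tool_pos: [0.586, -0.3385, 0.2831]
eef_rot: [0.584, 0.812, -0.001, -0.0]
contact_force: [-1.0, 1.0, -3.8]
opening: 0.257
```

Request:
carry_out(
  motion=[0,0,3,0,0,0,0,0,4,0,0,0,0,0,3,0,0,0,0,0,1,0,0,0,0,0,0,0,0,0,0,0,0,0,0,0],
)

```text
clock: 21.18
tool_pos: [0.5881, -0.3355, 0.1757]
eef_rot: [0.582, 0.813, 0.0, 0.001]
contact_force: [0.8, 0.5, -3.1]
opening: 0.258
```

```bash
python3 -c "
from go import *
go([.588,-.338,.137])
p=snapshot('side'); a=p['frame'][200:350,380:530]; cv2.imwrite('pics/c6.png',cv2.resize(a,(600,600))[:,:,::-1])
P=cloud(p).reshape(-1,3)
for lo in np.arange(.01,.08,.01):
    q=P[(np.hypot(P[:,0]-.588,P[:,1]+.338)<.045)&(P[:,2]>=lo)&(P[:,2]<lo+.01)]
    if len(q)>5: print(lo.round(3),len(q),q.min(0).round(3),q.max(0).round(3))
"
```

```text
t 21.18 tcp [ 0.5881 -0.3355  0.1757] F [ 0.8  0.5 -3.1] open 2.27
vise frame -0.1082 -0.3617 tool z [ 0.003 -0.001 -1.   ] yaw x 108.81
shift cm [-0.23 -0.1   3.87]
0.04 54 [ 0.564 -0.357  0.045] [ 0.599 -0.326  0.05 ]
0.05 136 [ 0.564 -0.357  0.05 ] [ 0.599 -0.319  0.06 ]
0.06 143 [ 0.564 -0.357  0.06 ] [ 0.602 -0.316  0.07 ]
0.07 134 [ 0.564 -0.357  0.07 ] [ 0.602 -0.326  0.08 ]
0.08 358 [ 0.563 -0.357  0.08 ] [ 0.608 -0.312  0.09 ]
```

View pics/c6.png

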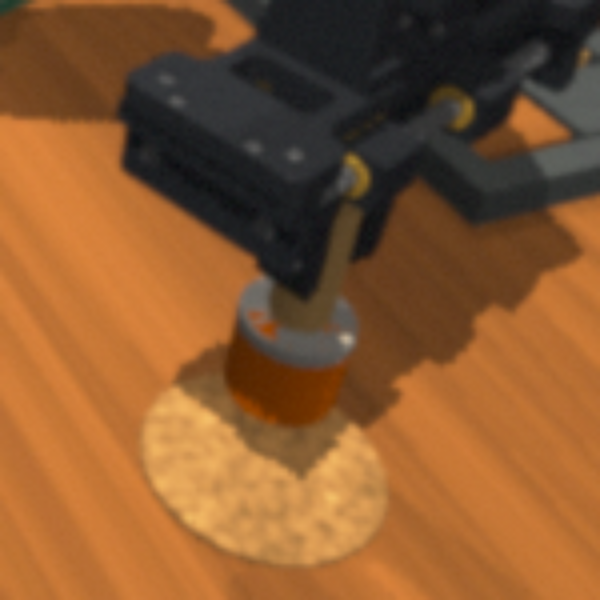

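Tamper upright and above the mat (head at (290,350), mat at (265,465)); its base is at about z = 0.045. I'm lowering it now.

Request:
carry_out(
  motion=[-0.2,-0.1,1.5,0,0,0,0,0,1.5,0,0,0,0,0,0.7,0,0,0,0,0,0.2,0,0,0,0,0,0,0,0,0],
)

```text
clock: 21.85
tool_pos: [0.5862, -0.3374, 0.1353]
eef_rot: [0.582, 0.813, -0.0, -0.001]
contact_force: [-2.3, 0.9, 1.4]
opening: 0.264
```

Request:
carry_out(
  motion=[0,0,0.1,0,0,0,0,0,0.1,0,0,0,0,0,0,0,0,0],
)

```text
clock: 22.22
tool_pos: [0.5864, -0.3375, 0.1352]
eef_rot: [0.582, 0.813, -0.0, -0.0]
contact_force: [-5.5, 2.1, 14.1]
opening: 0.26
```

Request:
carry_out(
  motion=[0,0,-0.2,0,0,0,0,0,0,0,0,0],
)

```text
clock: 22.48
tool_pos: [0.5874, -0.3377, 0.1352]
eef_rot: [0.582, 0.813, 0.0, 0.001]
contact_force: [-0.2, 0.6, -0.7]
opening: 0.257
```

Request:
carry_out(
  motion=[0,0,0,0,0,0,0,0,0,0,0,0,0,0,0,0,0,0,0,0,0,0,0,0],
  hand=6,
)

```text
clock: 22.98
tool_pos: [0.5869, -0.3376, 0.1352]
eef_rot: [0.582, 0.813, 0.0, 0.0]
contact_force: [1.2, -0.0, 0.0]
opening: 0.673
```

Request:
carry_out(
  motion=[0,0,-1,0,0,0,0,0,-2,0,0,0,0,0,-4,0,0,0,0,0,-5,0,0,0,0,0,-5,0,0,0,3,2,0,0,0,0,5,3,0,0,0,0,5,3,0,0,0,0],
)

```text
clock: 23.98
tool_pos: [0.6211, -0.1875, 0.3073]
eef_rot: [0.583, 0.813, 0.001, 0.001]
contact_force: [0.3, 0.5, -0.2]
opening: 0.682
```

Request:
carry_out(
  motion=[0,0,-4,0,0,0,0,0,0,0,0,0],
)

```text
clock: 24.22
tool_pos: [0.6225, -0.1882, 0.35]
eef_rot: [0.582, 0.813, 0.002, 0.004]
contact_force: [-0.4, -0.6, -0.1]
opening: 0.681
```

```bash
python3 -c "
from go import *
go([.588,-.338,.137])
ims=[]
for n in ('side','top'):
    p=snapshot(n); par(n,p); ims.append(p['frame'])
    P=cloud(p).reshape(-1,3)
    for lo,hi in ((.03,.043),(.048,.1),(.105,.13)):
        q=P[(np.hypot(P[:,0]-.588,P[:,1]+.338)<.045)&(P[:,2]>=lo)&(P[:,2]<hi)]
        if len(q)>5: print(n,lo,len(q),q.min(0).round(3),q.max(0).round(3))
    d=finder.masks_of(p,'mat'); print(d[0]['extent'] if d else None)
    for t in ('type_block','ink_tin','oil_bottle'):
        for d in finder.masks_of(p,t)[:1]: print(n,t,np.round(np.nanmedian(cloud(p)[d['pixels']],0),3))
cv2.imwrite('pics/c7.png',np.hstack([cv2.resize(ims[0][90:360,230:500],(400,400)),cv2.resize(ims[1][90:260,240:480],(400,400))])[:,:,::-1])"
```

```text
t 24.23 tcp [ 0.6225 -0.1882  0.35  ] F [-0.4 -0.6 -0.1] open 5.99
vise frame -0.0282 -0.2334 tool z [ 0.008 -0.002 -1.   ] yaw x 108.87
shift cm [-12.96  -8.27  21.3 ]
side end -1 lane -1 22 xmed -0.0202 y max [0.0721 0.0732 0.0737 0.0743 0.075 ]
side end -1 lane 1 24 xmed 0.0188 y max [0.0743 0.0751 0.0751 0.0769 0.0772]
side block z fit [-0.0035 -0.0046  0.0855]
side 0.03 172 [ 0.563 -0.359  0.03 ] [ 0.603 -0.321  0.043]
side 0.048 406 [ 0.573 -0.349  0.048] [ 0.594 -0.328  0.1  ]
side 0.105 214 [ 0.573 -0.349  0.105] [ 0.596 -0.328  0.122]
[413.0, 294.6, 473.3, 339.5]
side type_block [ 0.422 -0.087  0.021]
side ink_tin [0.42  0.283 0.041]
side oil_bottle [0.578 0.295 0.058]
top end 1 lane -1 19 xmed -0.0197 y max [0.0718 0.0719 0.0727 0.0734 0.0743]
top end 1 lane 1 21 xmed 0.0216 y max [0.0691 0.0699 0.0706 0.0715 0.072 ]
top end -1 lane -1 21 xmed -0.0188 y max [0.0723 0.0731 0.0731 0.074  0.0746]
top end -1 lane 1 25 xmed 0.021 y max [0.0742 0.075  0.0757 0.076  0.0766]
top block z fit [-0.0002  0.001   0.085 ]
None
top type_block [ 0.427 -0.077  0.021]
top ink_tin [0.424 0.3   0.059]
top oil_bottle [0.578 0.302 0.08 ]
```

View pics/c7.png

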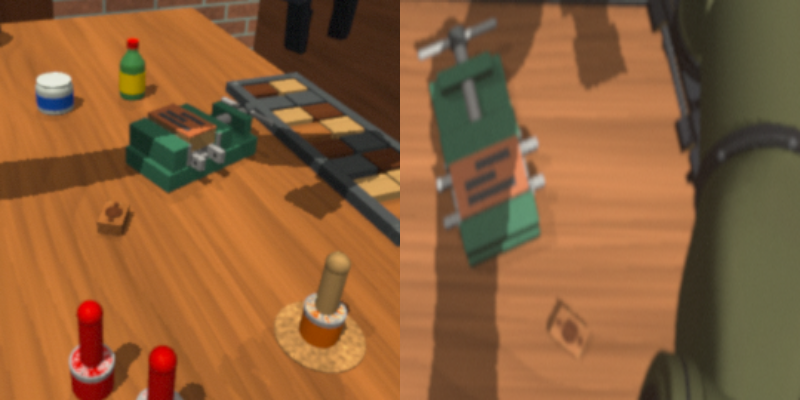

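The tamper stands upright in the middle of the mat. The block is level at full depth, the parallels are centred and the bystanders haven't moved. I'm handing the job in.

```bash
python3 -c "
from h import *
print(workorder.finish_job())"
```

```text
the job is handed in; nothing more can be done
None
```

The job is done and handed in, with about 24 s on the clock; no verdict came back.

- **Parallels:** I pushed both to the middle. One overshot by about 4.5 mm, so I nudged it back. At the last check they were within about 0.5 mm and 2.5 mm of centre (8 mm allowed).
- **Block:** I pressed it down with the orange-headed tamper, to about 42 N. The gripper was never brought down onto the block. Its top now reads 85.0 mm in the top camera and 85.5 mm in the side camera (85 mm is full depth), level within about 0.006 rad.
- **Tamper:** it stands upright near the middle of the mat, its axis within about 5 mm of the centre.
- **Bystanders:** the ink tin, oil bottle and type block are where they started.

Two things were not measured directly. I did not nudge the parallels to test that they are tight; I relied on the press being well over the 20 N needed to seat the block. At the last look the arm hid the mat from the top camera, so the tamper's place comes from the side camera and the mat position measured earlier.

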